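# Snap the sprung label roll into its bench holder

### The arm

A 7-joint arm with a two-finger parallel gripper is mounted at the origin on the work surface. World frame = base frame: x ahead of the robot, y to its left, z up, the work surface at z = 0. Lengths are in mm, angles in rad, forces in N, time in s.
With the tool pointing down it reaches from about 400 to 875 mm from the base axis. Payload 4.4 kg.
Tool frame: the origin (TCP) lies at the very end of the fingers, on their centre line; the grasp point (between the pads) lies 19 mm behind it; z points along the fingers, x is the direction in which the jaws open and shut, and the axes are right-handed (so a half turn about z gives the same grasp; the last joint's range is limited). The gripper opens to 85 mm and grips with 20 to 120 N. Pads are 22 mm wide; open, the fingers measure 114 mm over their backs; the gripper's body (76 mm by 85 mm) begins 54 mm behind the grasp point. The pads swing forward as they close: fully open they stand 13 mm farther back than shut.
Start: joints at [1.128, 0.628, 0.038, 1.517, -0.027, 0.996, -0.02], TCP at [239.193, -604.404, 231.313] pointing down, gripper open.
Joint ranges: [-3.06, 3.06], [-0.37, 2.12], [-1.25, 1.32], [0.18, 2.47], [-1.1, 4.24], [0.23, 1.98], [-2.94, 2.94]. Speed limits (rad/s): [2.57, 2.57, 3.14, 3.14, 3.14, 3.14, 3.14].

### API

Orientations are given as [roll, pitch, yaw] about the fixed x, y, z axes, in that order (R = Rz(yaw) Ry(pitch) Rx(roll)).
In Python, from cell import telemetry, get_image, get_calibration, ctrl gives the robot as it stands. The module is installed in compiled form; this text tells all that it offers.
- The arm moves only by the tool arm_command, never from a script. Its arguments are lists of equal length, an entry for each row: "rot": the turn, a rotation vector about the world's x, y, z in degrees, a list of three; "slide": the shift along the world's x, y, z in mm, a list of three; "gripper": the finger opening in mm, from 0 to 85.4. A call has 1 to 5 rows; each row shifts and turns the pose as measured when the row begins; what a row does not reach is not made up. A row lasts 1/12 s, in which the tool goes at most 41.7 mm and 7.16 degrees, less where a joint would pass 70% of its speed; a pose out of reach is approached as far as the arm can. A call with a gripper value outside its range is refused whole. The fingers move at their own pace and stop on an object; the grip force is fixed at half the most. Time passes only in rows, so rows that do not move let the fingers close. It gives the time, the measured TCP pose, the force and the opening at its end, in the units of the state.
- telemetry.read_state(): the state, without advancing time (a new reading comes with each control period).
- get_image(name): name is "scene" or "top" or "wrist"; returns (picture, depth): 384x512x3 uint8, red, green, blue; 384x512 float32, mm along the optical axis (not along the pixel's ray), 0 where there is no reading.
- get_calibration(name): a dict with "fx", "fy", "cx", "cy" (pixels), "xyz" and "attitude" of the camera in the world. Camera axes: x right, y up, looking along -z (the intrinsics and any distortion apply to the point x, -y, -z); pixel columns grow to the right and rows downward; lengths in mm; the calibration is good to about 2 mm. The wrist camera is an equidistant fisheye: a pixel r from the principal point sees the ray r / f radians off the axis. A picture is of the moment at which its call begins: read the wrist's pose just before it. get_calibration takes no time and is no camera call; for the wrist camera it gives the pose at the moment of the call.
- ctrl.finish_job(): hands the job in, once; it reports no verdict.
The state is a dict: "clock": time; "qpos": joint angles; "qd": joint speeds; "tau": joint torques, N m; "eef_pos": TCP position; "tool_rot": TCP orientation; "force": force on the tool from outside, world axes, zero at the start; "torque": the same for the moment, N m; "width": finger opening in mm.
Only numpy, scipy, OpenCV 4.12 (cv2) and the standard library are available. Lean on these libraries where they do the work, as an engineer would, in place of code of your own. Each camera call takes 0.05 s, during which the arm holds its last target.

### The job

Load the steel bench holder with the label roll that has the long, spring-loaded spindle: pinch its two square end plates together so that it gets shorter, lower it between the holder's two end cups and let go, so that both pins spring out into the cups and the roll hangs there on its own, about level. Leave the other roll, the one with short stubs, where it is.

Things in the scene. Friction and masses are not known exactly. Their poses are not given: they have to be found in the camera images.
- spindle: Roll on sprung spindle, 0.3 kg. Two grey upright plates 90x90x4 mm, 70 mm over outer faces when free; paper roll 80 mm dia, 24 wide, on the fixed plate; coil. A 10 mm dia steel pin juts 48.5 mm from each plate's middle, 167 overall. Origin: on axis, mid-length when free, 45 above table; y: along axis to sprung end. Pinch plates from outside, fingertips 10 to 20 mm above the axis (over pins). Fits either way round
- spring (a joint): How far the spindle is shortened, m: 0 free, at most 0.036 (then 131 mm over the pins, 34 mm over the plates). The sprung plate and pin slide towards the fixed ones. Spring: about 4 N free, 5 N when loaded in the holder, 9.5 N fully squeezed; a 20 to 30 N grip squeezes it fully. The squeezed spindle's middle lies half this value from the body's origin, towards its fixed end (-y).
- holder: Steel holder fixed to the table: base 110x190x8 mm, two side plates with tops 102 mm up, each with a black round cup inside. The cups face each other along y; their level axis is 75 mm above the table, over the origin. Cups 42 mm dia outside, 32 inside, 6 deep; 150 mm between rims, 162 between cup floors (loaded spindle stays shortened 5 mm). Open above. Origin: centre of base underside; z up.
- short_roll: The other roll, to be left alone: same square plates (90 mm, 70 mm over the outer faces), but the paper fills the whole width, no spring is seen, and the pins are stubs of only 14 mm (98 mm overall). Rigid, 0.4 kg. Origin on its axis at mid-length, 45 mm above the table; y along its axis.
Not all that is in view belongs to the job. Leave any yellow look-alike of the spindle alone.

How it is judged (in metres and radians):
At the end, for the whole second after the job is handed in: The sprung roll rests between the cups with both pins in them: its origin within 14 mm of the cups' axis sideways and in height (75 mm), within 8 mm of the middle along it, its axis within 0.2 rad of the cups' axis, the spindle sprung out again (shortened by less than 9 mm), let go and at rest (angle between the y axis of spindle and the y axis of holder, either way round below 0.2 rad and x of spindle in the frame of holder between -0.014 and 0.014 m and y of spindle in the frame of holder between -0.008 and 0.008 m and z of spindle in the frame of holder between 0.061 and 0.089 m and value of joint spring below 0.009 m and linear speed of spindle below 0.03 m/s); the robot touches nothing.
It fails at once if the other roll is moved by more than 40 mm (distance of short_roll from where it was at the start of the episode above 0.04 m).
It also fails if it takes over 40 s, if anything falls off the work surface, if the arm or the gripper's body presses on something with over 40 N, if the wrist force passes 120 N, or if a joint passes its speed limit or range.

## Working session

There is one attempt and no reset: what is moved stays moved. The work goes in short steps, Python scripts to look and compute and a tool call to move; the robot and the scene stay as the last step left them, time stands still between calls to the robot, and variables do not carry over. Pictures are saved under pics/ and viewed, and the job is handed in when it is done.

Besides the shell and the picture viewer there is one more tool, called after "Call:" as name(argument=value, ...) on one line, values as JSON. arm_command: Moves the arm, as the interface text tells. Its arguments: {"type":"object","properties":{"rot":{"type":"array"},"slide":{"type":"array"},"gripper":{"type":"array"}},"required":["rot","slide","gripper"]}

```bash
mkdir -p pics; cat > h.py <<'E'
import numpy as np,cv2
from cell import telemetry,get_image,get_calibration,ctrl
from scipy.spatial.transform import Rotation as R
def grab(n,tag):
    c=get_calibration(n); im,d=get_image(n)
    np.savez(f'pics/{tag}.npz',im=im,d=d,c=np.array(c,dtype=object))
    cv2.imwrite(f'pics/{tag}.png',im[:,:,::-1]); return im,d,c
def Rc(c):
    a=np.array(c['attitude'],float)
    return a if a.shape==(3,3) else R.from_euler('xyz',a).as_matrix()
def cloud(d,c):
    v,u=np.mgrid[0:d.shape[0],0:d.shape[1]]
    x=(u-c['cx'])/c['fx']*d; y=(v-c['cy'])/c['fy']*d
    P=np.stack([x,-y,-d],-1)
    return P@Rc(c).T+np.array(c['xyz'])
def load(tag):
    z=np.load(f'pics/{tag}.npz',allow_pickle=True); return z['im'],z['d'],z['c'].item()
E
python3 - <<'E'
from h import *
print(telemetry.read_state())
for n in ['scene','top']:
    im,d,c=grab(n,n+'0'); print(n,c)
E
```

```text
{'clock': 0.0, 'qpos': array([ 1.12815212,  0.62935391,  0.03843646,  1.51839278, -0.02704521,
        0.99628642, -0.01997419]), 'qd': array([ 0.00074925,  0.00019834, -0.00060474, -0.00094377, -0.00144694,
        0.00208003,  0.00234778]), 'tau': array([-1.27973203e-04, -5.63400185e+01,  1.22620337e+00, -1.93444705e+01,
        1.09583544e-02,  1.05129916e-02,  5.02140153e-06]), 'eef_pos': array([ 238.99969636, -603.78182694,  230.3760059 ]), 'tool_rot': array([-3.14157776e+00,  1.92322714e-03, -1.19394702e+00]), 'force': array([0.88049519, 0.15891695, 0.21845081]), 'torque': array([-0.02947888, -0.01085987,  0.03698346]), 'width': 85.44656075126247}
scene {'fx': 444.4901944802501, 'fy': 444.4901944802501, 'cx': 261.03310577500514, 'cy': 194.51402971062407, 'xyz': array([1513.32654164,  146.43930674,  727.41367997]), 'attitude': array([ 0.95034825, -0.0167591 ,  1.74654335])}
top {'fx': 357.3090272517143, 'fy': 357.3090272517143, 'cx': 251.23582408431662, 'cy': 190.8868613914921, 'xyz': array([564.67166827,   7.48570259, 814.92361582]), 'attitude': array([ 0.11199381,  0.00672408, -1.55999887])}
```

View pics/scene0.png

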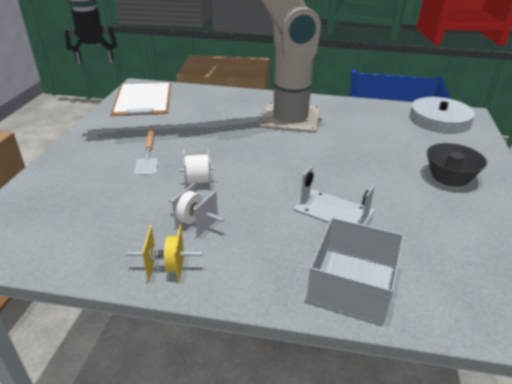

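View pics/top0.png

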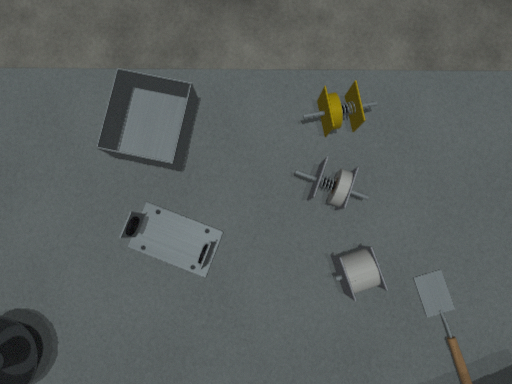

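Candidates in the top image: the yellow look-alike (340,108), the grey sprung roll with long pins and a coil (332,185), and the short-stub roll (360,270). I choose the grey one at (332,185). The holder is at (175,238). Next I'll check a close crop and measure.

```bash
python3 - <<'E'
from h import *
im,d,c=load('top0')
cr=im[145:225,285:380]; a=cv2.resize(cr,None,fx=6,fy=6,interpolation=cv2.INTER_CUBIC)
cv2.imwrite('pics/crop_sp.png',a[:,:,::-1])
cr=im[195:285,110:230]; a=cv2.resize(cr,None,fx=6,fy=6,interpolation=cv2.INTER_CUBIC)
cv2.imwrite('pics/crop_h.png',a[:,:,::-1])
P=cloud(d,c)
def reg(u0,u1,v0,v1,z0,z1):
    p=P[v0:v1,u0:u1].reshape(-1,3); return p[(p[:,2]>z0)&(p[:,2]<z1)]
print('table',np.median(P[100:140,220:280,2]))
def rect(p,n):
    r=cv2.minAreaRect(p[:,:2].astype(np.float32)); print(n,len(p),r); return r
p=reg(290,372,150,215,15,120);rect(p,'spindle');print(p[:,2].max())
rect(reg(290,372,150,215,70,120),'sp plates')
p=reg(115,230,195,285,4,14);rect(p,'base')
rect(reg(115,230,195,285,40,130),'sides')
rect(reg(330,392,240,302,15,130),'short')
rect(reg(295,380,75,140,15,130),'yellow')
rect(reg(95,202,65,172,15,130),'bin')
E
```

```text
table -0.6860507679881493
spindle 1310 ((667.87890625, -159.62965393066406), (129.62669372558594, 110.84916687011719), 31.027931213378906)
92.50287119056088
sp plates 618 ((667.9338989257812, -159.89503479003906), (70.34292602539062, 88.86323547363281), 70.49539184570312)
base 3784 ((568.987060546875, 163.1162567138672), (212.64170837402344, 167.19679260253906), 70.20172119140625)
sides 555 ((546.65380859375, 183.6630859375), (176.7785186767578, 55.6214485168457), 69.74068450927734)
short 1777 ((484.28118896484375, -211.43374633789062), (90.09559631347656, 97.7431411743164), 19.238441467285156)
yellow 1549 ((835.854736328125, -180.46519470214844), (111.37586975097656, 129.97789001464844), 51.452239990234375)
bin 3696 ((802.9580688476562, 236.63824462890625), (163.29226684570312, 176.81790161132812), 78.77116394042969)
```

View pics/crop_sp.png

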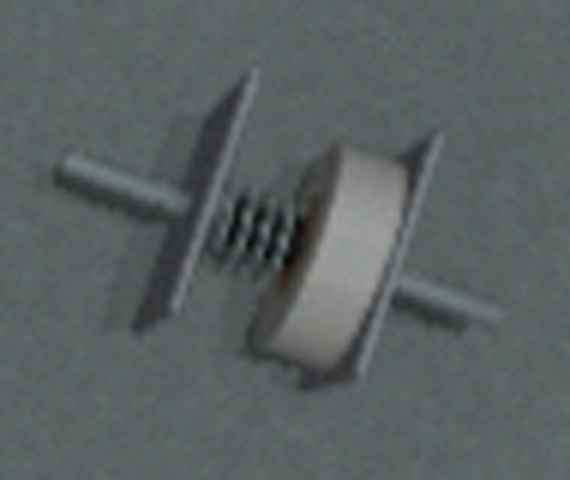

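View pics/crop_h.png

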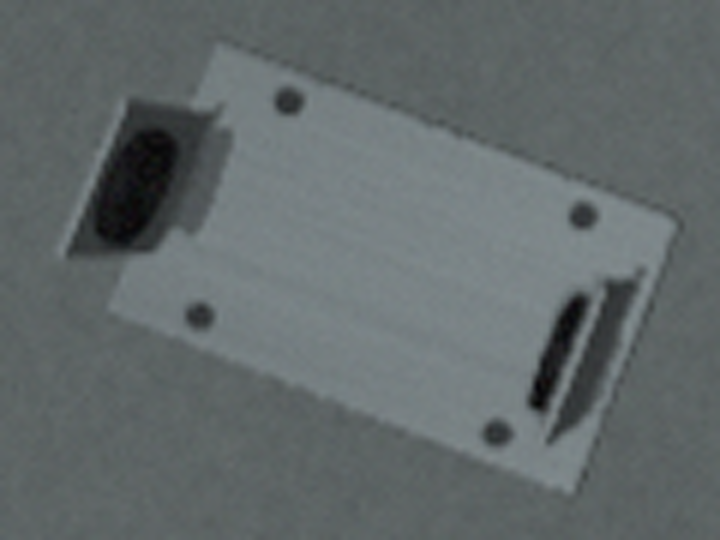

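The crop shows grey plates, a coil, a narrow roll and long pins, so this is the target. The coil, and so the sprung plate, is on the upper-left side (world +y). Next I'll refine the holder pose.

```bash
python3 - <<'E'
from h import *
im,d,c=load('top0');P=cloud(d,c)
def ray(u,v,z):
    r=Rc(c)@np.array([(u-c['cx'])/c['fx'],-(v-c['cy'])/c['fy'],-1]); o=np.array(c['xyz']); return o+r*(z-o[2])/r[2]
b=[ray(110+a/6-.4,195+e/6-.4,8) for a,e in [(288,100),(583,215),(497,432),(199,316)]]
b=np.array(b);print('bolts',b.round(1),b.mean(0)); m=(b[0]+b[3])-(b[1]+b[2]);print(np.degrees(np.arctan2(m[1],m[0])))
p=P[195:285,110:230].reshape(-1,3)
for z0,z1 in [(93,112),(50,112)]:
    q=p[(p[:,2]>z0)&(p[:,2]<z1)];print(len(q),cv2.minAreaRect(q[:,:2].astype(np.float32)),np.percentile(q[:,2],[5,50,95]))
# base mask by depth 4..14 & brightness
sub=im[195:285,110:230].astype(int);zz=P[195:285,110:230,2]
g=((zz>4)&(zz<14)).astype(np.uint8); n,l,s,_=cv2.connectedComponentsWithStats(g); k=1+s[1:,4].argmax()
q=P[195:285,110:230][l==k];print('base',cv2.minAreaRect(q[:,:2].astype(np.float32)),np.median(q[:,2]))
p=P[150:215,290:372].reshape(-1,3)
for z0 in (70,80,86):
    q=p[(p[:,2]>z0)];print(len(q),cv2.minAreaRect(q[:,:2].astype(np.float32)))
# scene cross-check
im,d,c=load('scene0');P=cloud(d,c);p=P.reshape(-1,3)
q=p[(p[:,2]>70)&(abs(p[:,0]-668)<80)&(abs(p[:,1]+160)<80)];print('scene sp',len(q),cv2.minAreaRect(q[:,:2].astype(np.float32)),q[:,2].max())
q=p[(p[:,2]>93)&(abs(p[:,0]-560)<90)&(abs(p[:,1]-170)<130)];print('scene ho',len(q),cv2.minAreaRect(q[:,:2].astype(np.float32)),q[:,2].max())
q=p[(p[:,2]>4)&(p[:,2]<13)&(abs(p[:,0]-560)<120)&(abs(p[:,1]-170)<130)];print('scene base',len(q),cv2.minAreaRect(q[:,:2].astype(np.float32)))
E
```

```text
bolts [[606.8 225.2   8. ]
 [565.  112.8   8. ]
 [484.8 142.7   8. ]
 [526.  255.2   8. ]] [545.63465871 183.99193779   8.        ]
69.71386275156368
224 ((546.801025390625, 183.716552734375), (176.52291870117188, 55.367305755615234), 69.8036880493164) [ 93.77453539  98.94418638 102.88719195]
532 ((546.6107788085938, 183.78964233398438), (176.61912536621094, 55.62001419067383), 69.68385314941406) [ 58.0779991   91.14231016 102.00409978]
base ((546.3311157226562, 183.62716674804688), (190.10308837890625, 109.87736511230469), 69.57563018798828) 7.413981395909445
646 ((618.6076049804688, -112.49569702148438), (98.11366271972656, 244.11514282226562), 46.10158920288086)
454 ((618.6009521484375, -112.4983139038086), (98.08684539794922, 244.12515258789062), 46.092247009277344)
218 ((618.6009521484375, -112.4983139038086), (98.08684539794922, 244.12515258789062), 46.092247009277344)
scene sp 525 ((667.0399169921875, -158.63845825195312), (74.66553497314453, 91.68675994873047), 70.00470733642578) 93.38443243306438
scene ho 111 ((547.4024658203125, 185.1967010498047), (176.63497924804688, 56.31364059448242), 68.42668151855469) 103.87695275235387
scene base 1472 ((554.566650390625, 167.5433349609375), (213.0882110595703, 251.99440002441406), 2.3464698791503906)
```

Call:
arm_command(rot=[[0, 0, 7], [0, 0, 7], [0, 0, 7], [0, 0, 7], [0, 0, 7]], slide=[[21, 22, 0], [21, 22, 0], [21, 22, 0], [21, 22, 0], [21, 22, 0]], gripper=[85, 85, 85, 85, 85])

```text
clock: 0.52
eef_pos: [336.6, -495.6, 227.6]
tool_rot: [3.134, 0.005, -0.577]
force: [-0.0, -0.4, -0.1]
width: 85.3
```

Call:
arm_command(rot=[[0, 0, 7], [0, 0, 7], [0, 0, 7], [0, 0, 7], [0, 0, 7]], slide=[[21, 22, 0], [21, 22, 0], [21, 22, 0], [21, 22, 0], [21, 22, 0]], gripper=[85, 85, 85, 85, 85])

```text
clock: 0.93
eef_pos: [444.3, -378.9, 226.1]
tool_rot: [3.135, 0.008, 0.048]
force: [0.8, 0.1, 0.3]
width: 84.9
```

Call:
arm_command(rot=[[0, 0, 7], [0, 0, 7], [0, 0, 7], [0, 0, 7], [0, 0, 7]], slide=[[21, 22, 0], [21, 22, 0], [21, 22, 0], [21, 22, 0], [21, 22, 0]], gripper=[85, 85, 85, 85, 85])

```text
clock: 1.35
eef_pos: [552.1, -262.6, 224.7]
tool_rot: [3.137, 0.011, 0.673]
force: [0.8, -0.1, 0.2]
width: 85.0
```

Call:
arm_command(rot=[[0, 0, 7], [0, 0, 7], [0, 0, 7], [0, 0, 7], [0, 0, 2]], slide=[[24, 22, 0], [24, 22, 0], [24, 22, 0], [24, 22, 0], [12, 10, 0]], gripper=[85, 85, 85, 85, 85])

```text
clock: 1.77
eef_pos: [664.3, -155.5, 222.6]
tool_rot: [3.141, 0.009, 1.218]
force: [0.1, 0.5, -0.4]
width: 84.5
```

Call:
arm_command(rot=[[0, 0, 0]], slide=[[0, 0, 0]], gripper=[85])

```text
clock: 1.85
eef_pos: [666.5, -150.9, 221.9]
tool_rot: [3.141, 0.006, 1.224]
force: [0.3, 0.2, 0.2]
width: 84.8
```

```bash
cat > t.py <<'E'
from h import *
import sys
def rotv(goal_axis_yaw_deg):
    s=telemetry.read_state(); Rm=R.from_euler('xyz',s['tool_rot'])
    G=R.from_euler('xyz',[np.pi,0,np.radians(goal_axis_yaw_deg)])
    return s,(G*Rm.inv()).as_rotvec(degrees=True)
s,r=rotv(float(sys.argv[1])); g=np.array(list(map(float,sys.argv[2:5])))
print('rot',r.round(2),'slide',(g-s['eef_pos']).round(1),'f',s['force'].round(1),'w',s['width'].round(1),'t',s['clock'],'q',s['qpos'].round(2))
E
python3 t.py 70.5 667.9 -159.9 58
python3 -c "
from h import *
im,d,c=grab('wrist','w1');print(c)"
```

```text
{'fx': 297.3186396354542, 'fy': 297.3186396354542, 'cx': 252.47199367555277, 'cy': 187.149487123441, 'xyz': array([ 592.23992502, -122.71719586,  363.37634382]), 'attitude': array([-0.31853588,  0.00671917,  1.22556824])}Traceback (most recent call last):
  File "t.py", line 8, in <module>
    print('rot',r.round(2),'slide',(g-s['eef_pos']).round(1),'f',s['force'].round(1),'w',s['width'].round(1),'t',s['clock'],'q',s['qpos'].round(2))
                                                                                         ^^^^^^^^^^^^^^^^
AttributeError: 'float' object has no attribute 'round'
```

View pics/w1.png

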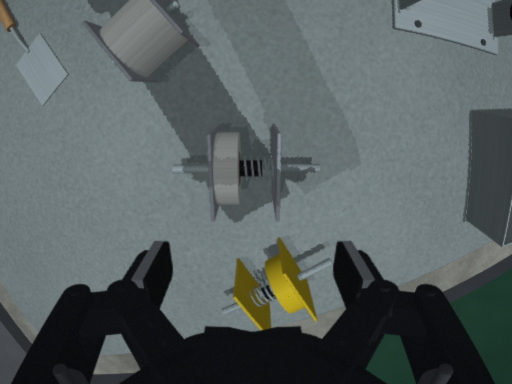

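The wrist view shows the spindle at (245,168), between the finger columns. The sprung side is to the right (+y). Next I'll compute its position from the wrist depth.

```bash
sed -i "s/s\['width'\].round(1)/round(float(s['width']),1)/" t.py
cat >> h.py <<'E'
def fcloud(d,c):
    v,u=np.mgrid[0:d.shape[0],0:d.shape[1]].astype(float)
    x=u-c['cx'];y=v-c['cy'];r=np.hypot(x,y)+1e-9;th=r/c['fx'];t=np.tan(th)/r*d
    return np.stack([x*t,-y*t,-d],-1)@Rc(c).T+np.array(c['xyz'])
E
python3 - <<'E'
from h import *
im,d,c=load('w1');P=fcloud(d,c)
p=P[115:230,170:325].reshape(-1,3)
print(np.median(P[100:110,240:250,2]))
for z0,z1 in ((75,110),(82,110)):
    q=p[(p[:,2]>z0)&(p[:,2]<z1)];print(len(q),cv2.minAreaRect(q[:,:2].astype(np.float32)),q[:,2].max())
q=p[(p[:,2]>35)&(p[:,2]<60)];q=q[:,:2];print('pins ends',cv2.minAreaRect(q.astype(np.float32)))
E
python3 t.py 70.3 667.7 -159.6 58
```

```text
-1.0631861470928072
2093 ((666.1673583984375, -159.89364624023438), (71.00859069824219, 89.37975311279297), 70.88533020019531) 90.78306113880376
1381 ((666.1758422851562, -159.89659118652344), (71.00859069824219, 89.3617935180664), 70.88533020019531) 90.78306113880376
pins ends ((666.208984375, -159.64854431152344), (131.1715850830078, 111.47077178955078), 30.596153259277344)
rot [ 0.35 -0.16  0.29] slide [   2.4   -7.7 -163.7] f [ 0.   0.6 -0.3] w 85.2 t 1.9 q [ 0.5   0.75 -0.6   1.41  0.45  1.12  1.05]
```

Call:
arm_command(rot=[[0.3, -0.2, 0.5], [0, 0, 0], [0, 0, 0], [0, 0, 0]], slide=[[1, -4, -30], [0.5, -3, -30], [0, -1, -30], [0, 0, -20]], gripper=[85, 85, 85, 85])

```text
clock: 2.23
eef_pos: [666.9, -165.7, 113.6]
tool_rot: [3.131, 0.004, 1.222]
force: [-0.9, -0.2, -1.2]
width: 85.0
```

Call:
arm_command(rot=[[0, 0, 0]], slide=[[0, 0, 0]], gripper=[85])

```text
clock: 2.32
eef_pos: [662.4, -167.9, 108.8]
tool_rot: [3.139, 0.007, 1.219]
force: [-2.3, -1.2, -0.6]
width: 84.9
```

```bash
python3 t.py 70.6 667 -159.8 58
```

```text
rot [ 0.45 -0.01  0.73] slide [  4.6   8.1 -50.8] f [-2.3 -1.2 -0.6] w 84.9 t 2.3167 q [ 0.5   0.86 -0.54  1.51  0.53  0.91  1.01]
```

Call:
arm_command(rot=[[0.3, 0, 0.5], [0, 0, 0], [0, 0, 0]], slide=[[4, 7, 0], [0, 0, 0], [0, 0, 0]], gripper=[85, 85, 85])

```text
clock: 2.57
eef_pos: [664.7, -164.3, 109.8]
tool_rot: [-3.141, 0.005, 1.223]
force: [-0.6, -0.5, 0.2]
width: 85.0
```

```bash
python3 t.py 70.6 667 -159.8 58
```

```text
rot [ 0.25 -0.14  0.52] slide [  2.3   4.5 -51.8] f [-0.6 -0.5  0.2] w 85.0 t 2.5667 q [ 0.49  0.87 -0.54  1.5   0.52  0.92  1.01]
```

Call:
arm_command(rot=[[0.2, 0, 0.5], [0, 0, 0.3], [0, 0, 0]], slide=[[3, 6, 0], [1, 2, 0], [0, 0, 0]], gripper=[85, 85, 85])

```text
clock: 2.82
eef_pos: [671.4, -156.0, 114.2]
tool_rot: [3.137, 0.0, 1.237]
force: [0.5, -0.4, 0.6]
width: 84.9
```

```bash
python3 t.py 70.6 667 -159.8 58
```

```text
rot [ 0.1   0.23 -0.3 ] slide [ -4.4  -3.8 -56.2] f [ 0.5 -0.4  0.6] w 84.9 t 2.8167 q [ 0.48  0.87 -0.55  1.49  0.52  0.93  1.01]
```

Call:
arm_command(rot=[[0, 0, 0]], slide=[[0, 0, 0]], gripper=[85])

```text
clock: 2.9
eef_pos: [672.1, -155.5, 115.2]
tool_rot: [3.136, -0.0, 1.238]
force: [-0.2, 0.7, -0.4]
width: 85.2
```

Call:
arm_command(rot=[[0, 0, 0]], slide=[[0, 0, 0]], gripper=[85])

```text
clock: 2.98
eef_pos: [672.6, -155.2, 115.9]
tool_rot: [3.135, -0.0, 1.238]
force: [-0.2, 0.1, -0.2]
width: 84.9
```

Call:
arm_command(rot=[[0, 0, 0]], slide=[[0, 0, 0]], gripper=[85])

```text
clock: 3.07
eef_pos: [672.8, -155.1, 116.3]
tool_rot: [3.134, -0.0, 1.239]
force: [0.4, -0.7, -0.1]
width: 84.8
```

```bash
python3 t.py 70.6 667 -159.8 58; python3 -c "
from h import *
for i in range(4):
  get_image('top'); s=telemetry.read_state(); print(s['clock'],s['eef_pos'],s['qd'].round(3))"
```

```text
rot [ 0.12  0.42 -0.36] slide [ -5.8  -4.7 -58.3] f [ 0.4 -0.7 -0.1] w 84.8 t 3.0667 q [ 0.48  0.86 -0.55  1.49  0.52  0.93  1.01]
3.1167 [ 672.8437764  -155.11843359  116.28235547] [0.    0.004 0.002 0.002 0.001 0.    0.001]
3.1667 [ 672.69698965 -155.19634304  116.10368658] [ 0.002  0.003  0.003  0.001 -0.001  0.002  0.001]
3.2167 [ 672.55229484 -155.28486245  115.91344616] [ 0.002  0.002  0.001  0.001 -0.    -0.    -0.   ]
3.2667 [ 672.50763485 -155.36226192  115.83361237] [ 0.001  0.003  0.001  0.     0.001 -0.001 -0.001]
```

Call:
arm_command(rot=[[0, 0.3, -0.3]], slide=[[-5.5, -4.5, 0]], gripper=[85])

```text
clock: 3.35
eef_pos: [667.5, -158.5, 115.8]
tool_rot: [3.139, 0.0, 1.234]
force: [0.0, 0.8, 0.1]
width: 85.0
```

```bash
cat > settle.py <<'E'
from h import *
import sys
for i in range(int(sys.argv[1])):
  get_image('top'); s=telemetry.read_state(); print(s['clock'],s['eef_pos'].round(1))
E
python3 settle.py 4; python3 t.py 70.6 667 -159.8 58
```

```text
3.4 [ 665.7 -161.1  115.5]
3.45 [ 665.9 -161.4  115.5]
3.5 [ 666.3 -160.9  115.6]
3.55 [ 666.6 -160.5  115.7]
rot [ 0.14  0.05 -0.  ] slide [  0.4   0.7 -57.7] f [-0.5 -0.7  0.4] w 84.9 t 3.55 q [ 0.49  0.86 -0.55  1.5   0.52  0.93  1.01]
```

Call:
arm_command(rot=[[0, 0, 0]], slide=[[0.3, 0.5, -30]], gripper=[85])

```text
clock: 3.63
eef_pos: [671.7, -160.3, 91.2]
tool_rot: [3.129, -0.001, 1.231]
force: [1.5, 1.0, 0.6]
width: 85.2
```

```bash
python3 settle.py 4; python3 t.py 70.6 667 -159.8 58
```

```text
3.6833 [ 665.7 -160.    81.8]
3.7333 [ 663.9 -160.    82.1]
3.7833 [ 665.  -159.9   83.7]
3.8333 [ 666.3 -159.9   85.2]
rot [ 0.11 -0.06 -0.01] slide [  0.7   0.1 -27.2] f [-0.1  0.5  0.8] w 84.9 t 3.8333 q [ 0.48  0.9  -0.53  1.51  0.54  0.88  1.  ]
```

Call:
arm_command(rot=[[0, 0, 0]], slide=[[0.5, 0, -26]], gripper=[85])

```text
clock: 3.92
eef_pos: [671.5, -159.9, 64.9]
tool_rot: [3.132, -0.001, 1.232]
force: [1.4, -0.1, 0.8]
width: 85.0
```

```bash
python3 settle.py 4; python3 t.py 70.6 667 -159.8 58;python3 -c "
from h import *
grab('wrist','w2');grab('scene','s2')"
```

```text
3.9667 [ 666.5 -159.6   57. ]
4.0167 [ 664.9 -159.8   57.4]
4.0667 [ 665.7 -159.8   58.7]
4.1167 [ 666.7 -159.8   59.8]
rot [ 0.1  -0.08 -0.01] slide [ 0.3 -0.  -1.8] f [ 0.1 -0.   0. ] w 84.8 t 4.1167 q [ 0.47  0.93 -0.52  1.52  0.56  0.84  0.98]
```

View pics/w2.png

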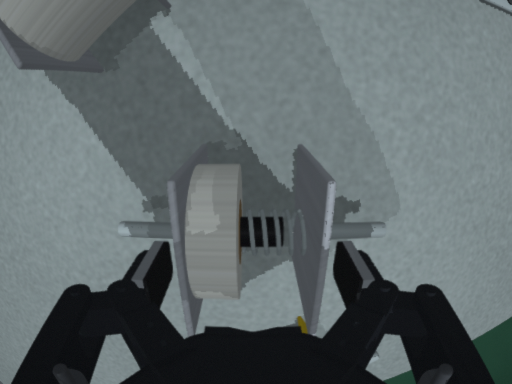

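View pics/s2.png

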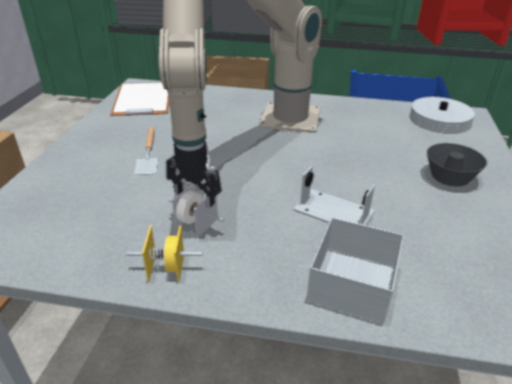

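The fingers straddle both plates, with tips at (168,245) and (338,245). There is no contact force. Closing now.

Call:
arm_command(rot=[[0, 0, 0], [0, 0, 0], [0, 0, 0], [0, 0, 0], [0, 0, 0]], slide=[[0, 0, 0], [0, 0, 0], [0, 0, 0], [0, 0, 0], [0, 0, 0]], gripper=[30, 30, 30, 30, 30])

```text
clock: 4.63
eef_pos: [672.3, -160.6, 70.2]
tool_rot: [3.129, 0.001, 1.231]
force: [-0.1, 0.7, -3.6]
width: 31.7
```

```bash
python3 settle.py 6; python3 t.py 70.6 667 -159.8 58;python3 -c "
from h import *
grab('wrist','w3')"
```

```text
4.6833 [ 672.2 -160.6   69.9]
4.7333 [ 672.4 -160.7   69.7]
4.7833 [ 672.5 -160.7   69.7]
4.8333 [ 672.5 -160.7   69.7]
4.8833 [ 672.5 -160.7   69.7]
4.9333 [ 672.5 -160.7   69.7]
rot [0.29 0.68 0.05] slide [ -5.5   0.9 -11.7] f [ 1.  -0.9  4.8] w 32.4 t 4.9333 q [ 0.47  0.92 -0.52  1.52  0.56  0.85  0.98]
```

View pics/w3.png

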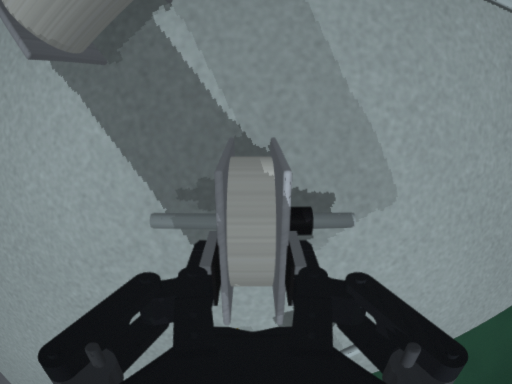

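```bash
cat > meas.py <<'E'
from h import *
import sys
im,d,c=load(sys.argv[1]);P=fcloud(d,c)
u0,u1,v0,v1=map(int,sys.argv[2:6])
s=telemetry.read_state();T=R.from_euler('xyz',s['tool_rot']).as_matrix()
def info(u0,u1,v0,v1):
    p=P[v0:v1,u0:u1].reshape(-1,3); print((u0,u1,v0,v1),'z pct',np.percentile(p[:,2],[2,25,50,75,98]).round(1),'med',np.median(p,0).round(1))
    return p
info(u0,u1,v0,v1)
E
python3 meas.py w3 155 200 216 224; python3 meas.py w3 318 348 216 224; python3 meas.py w3 235 265 165 275
python3 - <<'E'
from h import *
im,d,c=load('w3');P=fcloud(d,c);p=P[135:300,212:296].reshape(-1,3)
q=p[(p[:,2]>60)&(p[:,2]<120)]; print(np.percentile(q[:,2],[50,90,95,98,99,100]).round(1))
for k in range(150,300,20): print(k,P[k,[218,221,224,240,250,260,276,280,284,288]].round(0)[:,2])
E
```

```text
(155, 200, 216, 224) z pct [46.2 47.4 48.3 48.8 49.8] med [ 653.2 -202.7   48.3]
(318, 348, 216, 224) z pct [45.6 46.9 47.7 48.4 49.3] med [ 684.9 -112.5   47.7]
(235, 265, 165, 275) z pct [55.8 71.3 79.5 82.9 84.4] med [ 653.5 -155.5   79.5]
[ 82.5  89.8 101.4 106.8 107.4 114. ]
150 [-1. -1. 45. -1. -2. -2. 45. 46. -1. -1.]
170 [87. 87. 82. 59. 59. 59. 55. 75. 86. 87.]
190 [89. 89. 85. 71. 71. 69. 57. 78. 88. 89.]
210 [89. 89. 88. 76. 78. 77. 60. 80. 89. 89.]
230 [88. 89. 88. 81. 81. 82. 64. 84. 90. 88.]
250 [93. 89. 89. 84. 82. 84. 68. 89. 87. 93.]
270 [96. 89. 89. 82. 82. 83. 77. 88. 90. 98.]
290 [101.  88.  89.  -1.  -1.  -1.  81.  88.  88. 104.]
```

The spindle is squeezed, but the arm drifted up during the zero rows, so the tips are about 25 mm above the axis. I'll reopen, lower and grip again, this time holding the target.

Call:
arm_command(rot=[[0, 0, 0]], slide=[[0, 0, 0]], gripper=[85])

```text
clock: 5.07
eef_pos: [672.0, -160.6, 69.1]
tool_rot: [3.13, 0.001, 1.231]
force: [-0.6, 0.6, -3.6]
width: 42.9
```

```bash
python3 settle.py 9; python3 -c "
from h import *
grab('wrist','w4')
im,d,c=load('w4');P=fcloud(d,c);p=P[100:330,130:380].reshape(-1,3)
q=p[(p[:,2]>82)&(p[:,2]<91)];print(len(q),cv2.minAreaRect(q[:,:2].astype(np.float32)))
";python3 t.py 70.6 667 -159.8 58
```

```text
5.1167 [ 671.7 -160.6   68.8]
5.1667 [ 671.4 -160.6   68.5]
5.2167 [ 671.3 -160.7   68.4]
5.2667 [ 671.4 -160.7   68.5]
5.3167 [ 671.8 -160.6   68.9]
5.3667 [ 672.3 -160.6   69.3]
5.4167 [ 672.6 -160.6   69.6]
5.4667 [ 672.7 -160.6   69.7]
5.5167 [ 672.7 -160.7   69.8]
5599 ((669.9385375976562, -159.45413208007812), (109.79373168945312, 89.8476791381836), 70.26580810546875)
rot [0.29 0.71 0.05] slide [ -5.7   0.8 -11.9] f [-0.4  0.4  0.5] w 85.2 t 5.5667 q [ 0.47  0.92 -0.52  1.52  0.56  0.85  0.98]
```

View pics/w4.png

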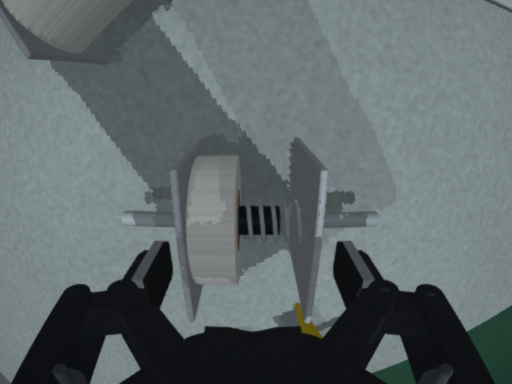

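Call:
arm_command(rot=[[0.3, 0.7, 0]], slide=[[-5.5, -0.5, -14]], gripper=[85])

```text
clock: 5.65
eef_pos: [670.0, -160.6, 58.6]
tool_rot: [3.136, -0.002, 1.232]
force: [0.8, 0.8, -0.0]
width: 84.9
```

```bash
python3 settle.py 9; python3 t.py 70.6 667 -159.8 56
```

```text
5.7 [ 665.8 -161.4   53.7]
5.75 [ 664.9 -161.7   53.4]
5.8 [ 665.6 -161.6   54.1]
5.85 [ 666.3 -161.4   54.8]
5.9 [ 667.  -161.3   55.4]
5.95 [ 667.3 -161.1   55.7]
6.0 [ 667.4 -161.1   55.9]
6.05 [ 667.5 -161.    56.1]
6.1 [ 667.5 -161.1   56.1]
rot [-0.01  0.04  0.05] slide [-0.5  1.3 -0.1] f [ 0.3 -0.6  0.3] w 85.1 t 6.1 q [ 0.48  0.93 -0.51  1.52  0.56  0.84  0.98]
```

Call:
arm_command(rot=[[0, 0, 0]], slide=[[-0.5, 0.5, 0.5]], gripper=[25])

```text
clock: 6.18
eef_pos: [667.1, -160.7, 56.8]
tool_rot: [3.141, -0.0, 1.231]
force: [-0.2, 0.7, -0.2]
width: 75.2
```

```bash
python3 settle.py 8; python3 t.py 70.6 667 -159.8 56;python3 -c "
from h import *
grab('wrist','w5')";python3 meas.py w5 155 200 216 224
```

```text
6.2333 [ 667.2 -160.5   57.1]
6.2833 [ 667.9 -160.6   58.3]
6.3333 [ 668.7 -160.5   59.5]
6.3833 [ 669.4 -160.6   60.4]
6.4333 [ 670.1 -160.7   61.4]
6.4833 [ 670.5 -160.7   62.1]
6.5333 [ 670.5 -160.7   62. ]
6.5833 [ 670.5 -160.7   62.1]
rot [0.09 0.49 0.06] slide [-3.5  0.9 -6.1] f [-2.7  0.2 22.5] w 32.2 t 6.5833 q [ 0.48  0.93 -0.52  1.52  0.56  0.84  0.98]
(155, 200, 216, 224) z pct [-2.3 -1.4 -0.9 -0.5  0.4] med [ 665.5 -219.9   -0.9]
```

View pics/w5.png

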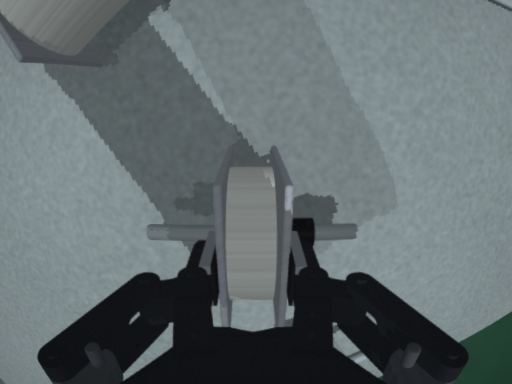

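It's gripped with the tips about 17 mm above the axis. The +22 N is the closing fingers pressing the plates onto the table. Lifting now.

Call:
arm_command(rot=[[0, 0, 0], [0, 0, 0], [0, 0, 0], [0, 0, 0], [0, 0, 0]], slide=[[0, 0, 10], [0, 0, 25], [0, 0, 30], [0, 0, 30], [0, 0, 25]], gripper=[25, 25, 25, 25, 25])

```text
clock: 7.05
eef_pos: [664.4, -160.0, 181.1]
tool_rot: [-3.136, 0.002, 1.233]
force: [0.2, -0.2, -2.8]
width: 32.7
```

```bash
python3 settle.py 4; python3 t.py 69.7 546.4 183.8 200;python3 -c "
from h import *
grab('wrist','w6');grab('scene','s6')"
```

```text
7.1 [ 667.3 -160.   186.7]
7.15 [ 667.6 -160.   184.5]
7.2 [ 665.9 -160.1  181.6]
7.25 [ 664.4 -160.3  179.4]
rot [ 0.02 -0.3  -0.93] slide [-118.   344.1   20.6] f [-0.8 -0.6 -4.5] w 32.8 t 7.25 q [ 0.51  0.79 -0.58  1.45  0.47  1.05  1.05]
```

View pics/w6.png

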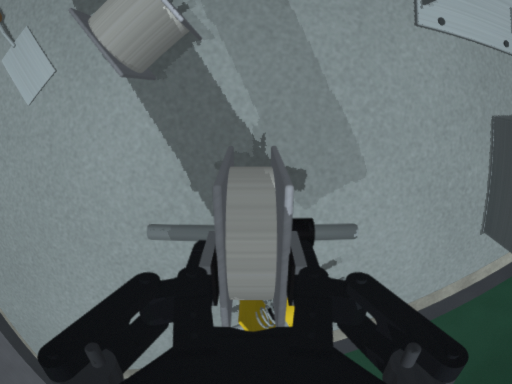

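View pics/s6.png

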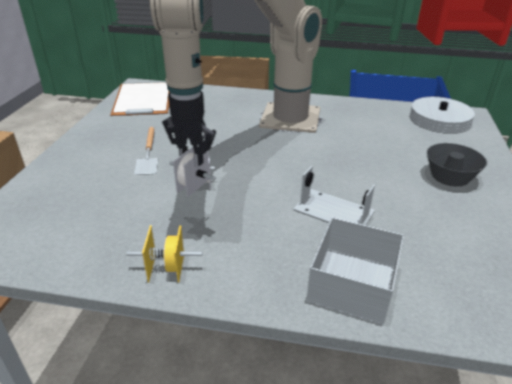

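It's lifted and held squeezed. Next I'll measure the pins relative to the TCP.

```bash
cat > rel.py <<'E'
from h import *
import sys
def rel(tag,pos,rot,row,lc,rc,zt=None):
    im,d,c=load(tag);P=fcloud(d,c);T=R.from_euler('xyz',rot).as_matrix()
    Q=(P-pos)@T
    out=[]
    for (a,b) in (lc,rc):
        m=Q[row-12:row+13,a:b].reshape(-1,3)
        m=m[(m[:,2]>-40)&(m[:,2]<40)]
        out.append(m)
        print('n',len(m),'x',np.percentile(m[:,0],[1,99]).round(1),'y',np.percentile(m[:,1],[5,50,95]).round(1),'z',np.percentile(m[:,2],[5,50,95]).round(1))
    return out
if __name__=='__main__':
    im,d,c=load('w6')
    s=telemetry.read_state();print(s['eef_pos'],s['tool_rot'])
    rel('w6',s['eef_pos'],s['tool_rot'],231,(140,200),(318,366))
    print(c['xyz'])
E
python3 rel.py
```

```text
[ 663.19972511 -160.33175875  177.43319484] [-3.13314753e+00  2.74420960e-03  1.23277328e+00]
n 854 x [-63.6 -27.4] y [-1.6  1.2  6.8] z [10.4 12.1 16. ]
n 628 x [39.9 65.2] y [-1.7  0.9  6. ] z [11.2 12.8 17.4]
[ 590.45541697 -133.49136427  321.35639263]
```

Call:
arm_command(rot=[[0, 0, 0], [0, 0, 0], [0, 0, 0], [0, 0, 0], [0, 0, 0]], slide=[[-4, 12, 6], [-6, 18, 6], [-8, 24, 4], [-8, 24, 2], [-8, 24, 0]], gripper=[25, 25, 25, 25, 25])

```text
clock: 7.77
eef_pos: [622.4, -61.0, 186.9]
tool_rot: [-3.12, 0.009, 1.221]
force: [-0.2, 0.8, -2.7]
width: 32.9
```

Call:
arm_command(rot=[[0, 0, 0], [0, 0, 0], [0, 0, 0], [0, 0, 0], [0, 0, 0]], slide=[[-8, 24, 0], [-8, 24, 0], [-8, 24, 0], [-8, 24, 0], [-8, 24, 0]], gripper=[25, 25, 25, 25, 25])

```text
clock: 8.18
eef_pos: [572.8, 68.8, 182.1]
tool_rot: [-3.107, 0.011, 1.224]
force: [-0.2, 0.6, -2.9]
width: 32.4
```

```bash
 python3 settle.py 3;python3 t.py 69.7 544.7 183.5 200
```

```text
8.2333 [570.   76.9 182.6]
8.2833 [571.3  74.6 182.7]
8.3333 [572.6  71.1 182.6]
rot [-0.16 -2.08 -0.73] slide [-27.9 112.4  17.4] f [ 0.2 -0.3 -2.8] w 32.8 t 8.3333 q [ 0.2   0.66 -0.6   1.73  0.43  0.92  0.66]
```

Call:
arm_command(rot=[[0, -1, -0.3], [0, -0.6, -0.3], [0, -0.4, 0], [0, 0, 0]], slide=[[-3, 12, 15], [-8, 30, 5], [-8, 30, 2], [-5, 22, 0]], gripper=[25, 25, 25, 25])

```text
clock: 8.67
eef_pos: [547.2, 157.1, 201.1]
tool_rot: [-3.137, 0.008, 1.203]
force: [0.1, 1.0, -2.9]
width: 32.4
```

```bash
 python3 settle.py 5;python3 t.py 69.7 544.7 183.5 200
```

```text
8.7167 [545.6 163.1 201.4]
8.7667 [546.3 160.7 201.1]
8.8167 [547.2 157.6 200.7]
8.8667 [547.8 155.4 200.4]
8.9167 [548.2 154.3 200.3]
rot [ 0.46 -0.46  0.8 ] slide [-3.5 29.2 -0.3] f [ 0.4 -0.3 -3.5] w 32.4 t 8.9167 q [ 0.05  0.61 -0.59  1.76  0.42  0.91  0.48]
```

Call:
arm_command(rot=[[0.4, -0.4, 0.6]], slide=[[-3, 28, -1]], gripper=[25])

```text
clock: 9.0
eef_pos: [547.3, 173.6, 198.1]
tool_rot: [3.14, 0.009, 1.202]
force: [0.3, -2.3, -3.6]
width: 32.4
```

```bash
 python3 settle.py 7;python3 t.py 69.7 544.7 183.5 86
```

```text
9.05 [544.9 184.8 198.8]
9.1 [544.6 184.8 199.1]
9.15 [544.9 182.8 199. ]
9.2 [545.2 181.2 198.9]
9.25 [545.4 180.5 198.9]
9.3 [545.6 180.2 198.9]
9.35 [545.6 180.3 199. ]
rot [ 0.14 -0.08  0.34] slide [  -0.9    3.2 -113. ] f [-1.1 -0.5 -2.5] w 32.5 t 9.35 q [ 0.01  0.62 -0.59  1.76  0.43  0.9   0.44]
```

Now an image check from above the holder, from both the wrist and the scene camera.

```bash
python3 - <<'E'
from h import *
from rel import rel
s=telemetry.read_state();grab('wrist','w7');grab('top','t7')
rel('w7',s['eef_pos'],s['tool_rot'],231,(140,200),(318,366))
im,d,c=load('w7');P=fcloud(d,c);p=P.reshape(-1,3)
g=((P[:,:,2]>92)&(P[:,:,2]<108)&(abs(P[:,:,0]-546)<90)&(abs(P[:,:,1]-184)<110))
q=P[g];v,u=np.nonzero(g);print(len(q),cv2.minAreaRect(q[:,:2].astype(np.float32)),u.min(),u.max(),v.min(),v.max())
E
python3 t.py 69.7 544.7 183.5 86
```

```text
n 851 x [-64.  -27.8] y [-2.7  0.   5.6] z [12.5 14.1 18.3]
n 601 x [39.6 64.7] y [-2.8 -0.   4.9] z [13.2 14.6 18.3]
1258 ((544.8469848632812, 184.2220001220703), (176.89927673339844, 56.694583892822266), 69.53201293945312) 154 358 153 215
rot [ 0.11 -0.07  0.31] slide [  -0.8    2.6 -113.2] f [-0.2  0.3 -2.8] w 32.6 t 9.45 q [ 0.    0.62 -0.59  1.76  0.43  0.9   0.44]
```

View pics/w7.png

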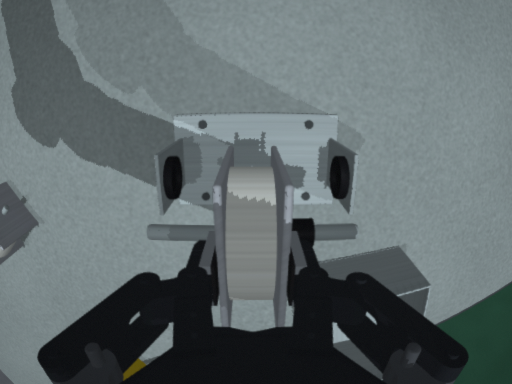

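View pics/t7.png

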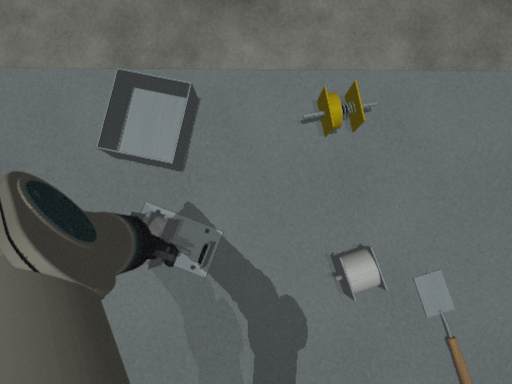

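Call:
arm_command(rot=[[0, 0, 0.3]], slide=[[-1, 3, -35]], gripper=[25])

```text
clock: 9.53
eef_pos: [549.5, 185.2, 169.3]
tool_rot: [3.132, -0.006, 1.214]
force: [1.9, 2.1, -2.8]
width: 32.8
```

```bash
 python3 settle.py 7;python3 t.py 69.7 544.3 183.8 88
```

```text
9.5833 [543.6 182.9 159.9]
9.6333 [542.  181.7 160.7]
9.6833 [542.9 182.4 162.4]
9.7333 [544.1 183.2 163.8]
9.7833 [544.9 183.9 164.8]
9.8333 [545.3 184.2 165.3]
9.8833 [545.4 184.3 165.5]
rot [0.06 0.05 0.03] slide [ -1.1  -0.5 -77.5] f [-0.1 -0.3 -2.6] w 33.0 t 9.8833 q [-0.02  0.66 -0.57  1.79  0.46  0.83  0.41]
```

Call:
arm_command(rot=[[0, 0, 0]], slide=[[-1, -0.5, -25]], gripper=[25])

```text
clock: 9.97
eef_pos: [548.5, 185.9, 145.3]
tool_rot: [3.132, -0.007, 1.215]
force: [1.0, 0.2, -3.3]
width: 32.7
```

```bash
 python3 settle.py 7;python3 t.py 69.7 544.3 183.8 88;python3 -c "
from h import *
grab('wrist','w8');grab('scene','s8')
a=load('s8')[0][150:260,270:400];cv2.imwrite('pics/s8c.png',cv2.resize(a,None,fx=5,fy=5,interpolation=cv2.INTER_CUBIC)[:,:,::-1])"
```

```text
10.0167 [544.6 183.7 138.9]
10.0667 [543.2 182.7 139.3]
10.1167 [543.7 183.1 140.3]
10.1667 [544.4 183.7 141.1]
10.2167 [544.9 184.1 141.5]
10.2667 [545.1 184.2 141.6]
10.3167 [545.1 184.2 141.7]
rot [0.02 0.15 0.03] slide [ -0.8  -0.4 -53.7] f [-0.1  0.6 -2.6] w 32.5 t 10.3167 q [-0.03  0.69 -0.55  1.81  0.49  0.78  0.38]
```

View pics/w8.png

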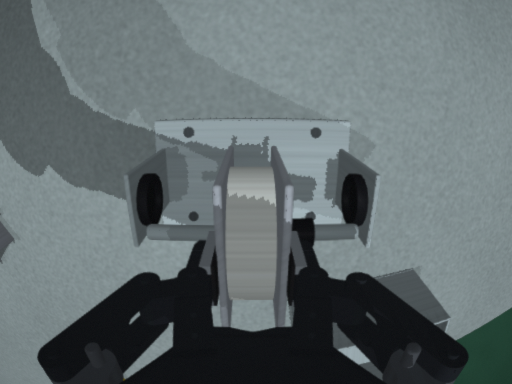

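View pics/s8c.png

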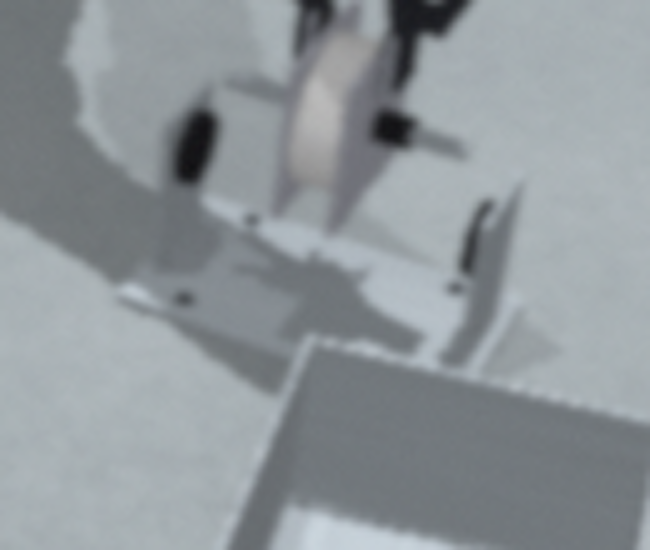

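The pins (147–357) and the cups (150–355) share a centre near column 252, so they're aligned. Lowering further.

Call:
arm_command(rot=[[0, 0.1, 0]], slide=[[-1, -0.5, -20]], gripper=[25])

```text
clock: 10.5
eef_pos: [546.8, 185.2, 124.8]
tool_rot: [3.135, -0.005, 1.216]
force: [-0.0, 0.7, -2.8]
width: 32.1
```

```bash
 python3 settle.py 6;python3 t.py 69.7 544.3 183.8 88;python3 -c "
from h import *
grab('wrist','w9')"
```

```text
10.55 [543.7 183.3 119.7]
10.6 [542.7 182.6 120. ]
10.65 [543.1 182.9 120.8]
10.7 [543.7 183.4 121.5]
10.75 [544.1 183.8 121.9]
10.8 [544.4 183.9 122.1]
rot [-0.    0.08  0.03] slide [ -0.1  -0.1 -34.1] f [-0.4 -0.1 -2.8] w 32.3 t 10.8 q [-0.04  0.71 -0.53  1.82  0.51  0.74  0.37]
```

View pics/w9.png

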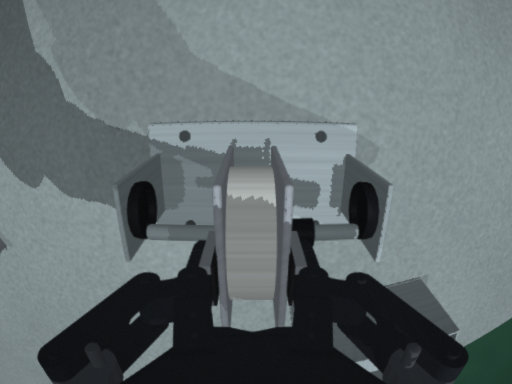

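Call:
arm_command(rot=[[0, 0, 0]], slide=[[0, 0, -18]], gripper=[25])

```text
clock: 10.93
eef_pos: [547.1, 185.3, 107.3]
tool_rot: [3.135, -0.006, 1.216]
force: [1.7, 0.5, -1.7]
width: 32.5
```

```bash
 python3 settle.py 6;python3 t.py 69.7 544.3 183.8 88
```

```text
10.9833 [544.5 183.9 102.8]
11.0333 [543.5 183.2 103.2]
11.0833 [543.8 183.5 103.8]
11.1333 [544.3 183.9 104.4]
11.1833 [544.6 184.1 104.7]
11.2333 [544.8 184.2 104.9]
rot [-0.03  0.15  0.02] slide [ -0.5  -0.4 -16.9] f [-0.2 -0.2 -2.6] w 32.5 t 11.2333 q [-0.05  0.74 -0.51  1.84  0.53  0.71  0.35]
```

Call:
arm_command(rot=[[0, 0.1, 0]], slide=[[-0.5, -0.5, -17]], gripper=[25])

```text
clock: 11.32
eef_pos: [546.9, 185.2, 91.0]
tool_rot: [3.136, -0.006, 1.216]
force: [0.3, 0.0, -2.6]
width: 32.8
```

```bash
 python3 settle.py 6;python3 t.py 69.7 544.3 183.8 88;python3 -c "
from h import *
from rel import rel
s=telemetry.read_state();grab('wrist','w10');grab('scene','s10')
rel('w10',s['eef_pos'],s['tool_rot'],231,(150,200),(318,356))
a=load('s10')[0][150:260,270:400];cv2.imwrite('pics/s10c.png',cv2.resize(a,None,fx=5,fy=5,interpolation=cv2.INTER_CUBIC)[:,:,::-1])"
```

```text
11.3667 [544.3 183.6  86.8]
11.4167 [543.5 183.   87.1]
11.4667 [543.8 183.3  87.7]
11.5167 [544.2 183.6  88.2]
11.5667 [544.5 183.9  88.5]
11.6167 [544.7 184.   88.6]
rot [-0.06  0.1   0.02] slide [-0.4 -0.2 -0.6] f [ 0.2 -1.  -3. ] w 32.6 t 11.6167 q [-0.06  0.76 -0.49  1.84  0.55  0.68  0.33]
n 818 x [-62.3 -27.8] y [-2.7  0.   5.7] z [12.4 14.  18.4]
n 578 x [39.5 63.4] y [-2.8 -0.   4.9] z [13.4 14.7 18.3]
```

View pics/w10.png

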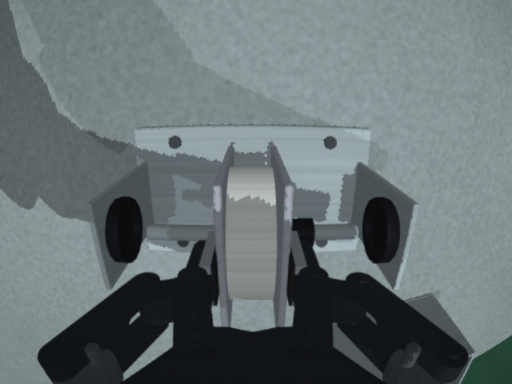

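View pics/s10c.png

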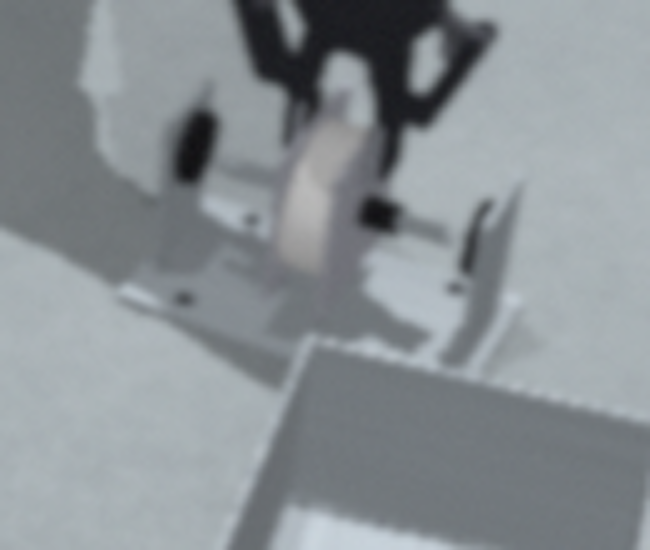

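Both pins point at the middle of their cups: pin row 231, cup centres about (127,230) and (380,230). Releasing.

Call:
arm_command(rot=[[0, 0, 0]], slide=[[0, 0, 0]], gripper=[85])

```text
clock: 11.8
eef_pos: [544.9, 184.0, 89.0]
tool_rot: [3.14, -0.002, 1.216]
force: [0.8, 0.3, -2.3]
width: 43.6
```

```bash
 python3 settle.py 9;python3 t.py 69.7 544.3 183.8 88;python3 -c "
from h import *
grab('wrist','w11')"
```

```text
11.85 [545.  184.1  89.1]
11.9 [545.  184.1  89. ]
11.95 [544.9 184.   88.9]
12.0 [544.9 184.   88.9]
12.05 [545.  184.1  89. ]
12.1 [545.1 184.2  89. ]
12.15 [545.1 184.2  89. ]
12.2 [545.  184.2  88.9]
12.25 [545.  184.1  88.9]
rot [-0.07  0.14  0.03] slide [-0.7 -0.3 -0.9] f [ 0.6 -0.8  0.1] w 85.2 t 12.25 q [-0.06  0.76 -0.49  1.84  0.55  0.67  0.33]
```

View pics/w11.png

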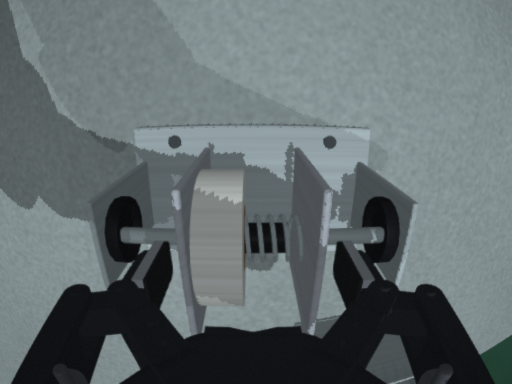

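Both pins are in the cups (left end (122,233), right end (382,233)), the wrist force is near zero, and the fingers are clear of the plates. Retreating upward.

Call:
arm_command(rot=[[0, 0, 0], [0, 0, 0], [0, 0, 0], [0, 0, 0], [0, 0, 0]], slide=[[0, 0, 10], [0, 0, 15], [0, 0, 20], [0, 0, 25], [0, 0, 25]], gripper=[85, 85, 85, 85, 85])

```text
clock: 12.72
eef_pos: [540.8, 182.7, 184.4]
tool_rot: [-3.135, 0.005, 1.218]
force: [1.0, -0.4, 0.5]
width: 84.7
```

Call:
arm_command(rot=[[0, 0, 0], [0, 0, 0], [0, 0, 0], [0, 0, 0], [0, 0, 0]], slide=[[0, -20, 20], [0, -20, 10], [0, -30, 0], [0, -30, 0], [0, -30, 0]], gripper=[85, 85, 85, 85, 85])

```text
clock: 13.13
eef_pos: [543.4, 61.7, 228.3]
tool_rot: [3.136, -0.012, 1.235]
force: [-0.0, -0.1, -0.2]
width: 85.5
```

Call:
arm_command(rot=[[0, 0, 0], [0, 0, 0], [0, 0, 0], [0, 0, 0], [0, 0, 0]], slide=[[0, -30, 0], [0, -30, 0], [0, -30, 0], [0, -30, 0], [0, -10, 0]], gripper=[85, 85, 85, 85, 85])

```text
clock: 13.55
eef_pos: [542.7, -79.0, 233.3]
tool_rot: [3.13, -0.01, 1.231]
force: [0.3, -0.4, 0.1]
width: 85.2
```

```bash
python3 - <<'E'
from h import *
for n in ('top','scene'):
    grab(n,n+'12')
im,d,c=load('top12');P=cloud(d,c);p=P.reshape(-1,3)
q=p[(p[:,2]>104)&(p[:,2]<125)&(np.hypot(p[:,0]-546,p[:,1]-184)<90)];print(len(q),cv2.minAreaRect(q[:,:2].astype(np.float32)),np.percentile(q[:,2],[50,95,99]))
a=im[175:305,90:240];b=load('scene12')[0][150:260,270:400]
a=cv2.resize(a,(400,347),interpolation=cv2.INTER_CUBIC);b=cv2.resize(b,(400,347),interpolation=cv2.INTER_CUBIC)
cv2.imwrite('pics/fin.png',np.hstack([a,b])[:,:,::-1])
q=p[(p[:,2]>15)&(np.hypot(p[:,0]-484,p[:,1]+211)<75)];print('short',cv2.minAreaRect(q[:,:2].astype(np.float32)))
s=telemetry.read_state();print(s['eef_pos'],s['force'],s['clock'])
E
```

```text
708 ((557.3146362304688, 206.83966064453125), (116.83682250976562, 88.91111755371094), 69.81278228759766) [115.37480128 122.67733811 123.59861024]
short ((0.0, 0.0), (0.0, 0.0), 0.0)
[542.98310217 -76.06955069 233.31406972] [ 0.01926788  0.80101881 -0.04384087] 13.65
```

View pics/fin.png

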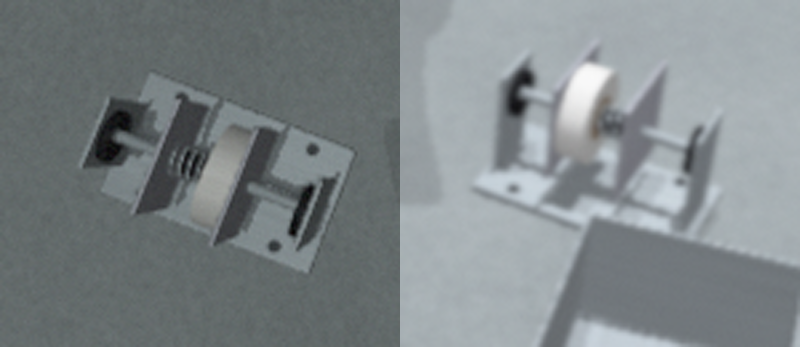

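```bash
python3 - <<'E'
from h import *
grab('top','top13')
im,d,c=load('top13');P=cloud(d,c)
g=((P[:,:,2]>98)&(P[:,:,2]<125));g[:,:90]=0;g[:,240:]=0;g[:175]=0;g[305:]=0
a=np.array([np.cos(np.radians(69.7)),np.sin(np.radians(69.7))]);b=np.array([a[1],-a[0]])
q=P[g];x=(q[:,:2]-[546.4,183.8])
h,e=np.histogram(x@a,bins=np.arange(-110,111,5))
print([(int(e[i]),int(h[i])) for i in range(len(h)) if h[i]])
k=abs(x@a)<60;print('perp',np.percentile((x@b)[k],[1,50,99]),'ax',np.percentile((x@a)[k],[1,99]),'z',np.percentile(q[k][:,2],[10,50,98]))
# roll/pin heights
for s0,s1 in((45,72),(-72,-45)):
    m=(abs(P[:,:,2]-68)<15);r=P[m];y=r[:,:2]-[546.4,183.8];r=r[(y@a>s0)&(y@a<s1)&(abs(y@b)<12)];print('pin top z',len(r),np.percentile(r[:,2],[50,80,95]) if len(r) else '')
im,d,c=load('scene12');Q=cloud(d,c).reshape(-1,3)
for t in('scene0','scene12'):
    d,c=load(t)[1:];Q=cloud(d,c).reshape(-1,3);q=Q[(Q[:,2]>60)&(Q[:,2]<95)&(np.hypot(Q[:,0]-484,Q[:,1]+211)<65)];print(t,'short',len(q),np.median(q,0))
E
```

```text
[(-90, 50), (-85, 12), (-35, 163), (-30, 61), (-25, 87), (-20, 89), (-15, 88), (-10, 83), (-5, 7), (25, 183), (30, 50), (80, 35), (85, 36)]
perp [-40.4761126    2.62330922  45.05949426] ax [-32.84231908  31.78044831] z [103.11012518 114.69891156 123.26328411]
pin top z 61 [80.20890323 81.55262407 82.5606499 ]
pin top z 63 [80.81132254 81.97764059 82.55405344]
scene0 short 458 [ 503.3252728  -204.72177152   79.4563829 ]
scene12 short 456 [ 503.52838432 -204.13406041   78.90601376]
```

```bash
python3 -c "
from h import *
print(ctrl.finish_job(), telemetry.read_state()['clock'])"
```

```text
the job is handed in; nothing more can be done
the job is handed in; nothing more can be done
```

The sprung-spindle roll is loaded in the holder with both pins in the cups, and I handed the job in at about 13.7 s.

**What I did:** I pinched the grey sprung roll by its plates, lowered it between the cups, let go and retreated. The first pinch sat too high because the arm drifted up while the fingers closed. I reopened and gripped again before lifting.

**Last checks:**

| Quantity | Measured | Limit |
|---|---|---|
| Offset along the cups' axis | about -0.5 mm | ±8 mm |
| Sideways offset | about 2 mm | ±14 mm |
| Axis height (from pin tops at about 82 mm) | about 77 mm | 61–89 mm |
| Span over the plates | about 65 mm, so shortened by about 5 mm | under 9 mm |

- **Level:** both pin tops read the same height, so the roll is level.
- **Robot clear:** the arm had retreated well clear of the roll, and the wrist force was about zero.
- **Short roll:** its depth median moved 0.6 mm between the first and last scene pictures, so it was not disturbed.

**Disagreements:**
- **Holder position:** the top and wrist cameras put the holder about 1.5 mm apart.
- **Spindle height:** it sits near the cups' axis rather than at the cup bottoms, apparently held there by the spring's friction.
- **Failed fits:** two automatic top-view fits at the end gave no usable result. One was the short-roll fit, so I used the scene camera. The other was the loaded-roll fit, which picked up a side plate, so I redid it.

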